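# Snap the orange cover home on the steam trap monitor

### The job

The steam trap monitor with the orange three-cornered cover has just had a new battery and its cover is only resting on its clips. Press the orange cover down corner by corner, one corner first and then the others, until all three clips click and the cover sits flush on its housing all round. Leave the closed monitor with the white cover alone.

Things in the scene. Friction and masses are not known exactly. Their poses are not given: they have to be found in the camera images.
- cover: Orange three-cornered plate, 8 mm thick, 101 x 110 mm. Origin: centre of its underside, z up. Black 21 mm press dots lie 43 mm from the origin at 0, 120 and -120 deg from +x, each over a clip. At the start it rests level, 9 mm above the housing rim. At some 10 N on a dot that corner clicks, drops 9 mm to the rim and stays; the plate tilts up to 8 deg. At the middle it needs thrice the force.
- housing: Grey housing under the orange cover, same outline, fixed to the counter. Origin: centre of its underside, on the counter; axes as the cover's (cable gland on its -x side). Rim at 45 mm, so when home the cover's origin is 45 mm and its top 53 mm above this origin.
- closed_unit: A second monitor with the same grey housing and a white cover that is home already (top 53 mm above the counter). Fixed to the counter; origin: centre of its underside. Not part of the job: leave it alone.
Mind the look-alikes: they are no part of the job. Leave any yellow look-alike of the housing alone.

How it is judged:
By the outcome, as a careful person would: the job done as asked, in the order asked, and still so for the second after the job is handed in, with the robot touching nothing.
It also fails if it takes over 40 s, if anything falls off the work surface, if the arm or the gripper's body presses on something with over 40 N, if the wrist force passes 120 N, or if a joint passes its speed limit or range.

### The arm

A 6-joint arm with a two-finger parallel gripper is mounted at the origin on the work surface. World frame = base frame: x ahead of the robot, y to its left, z up, the work surface at z = 0. Lengths are in m, angles in rad, forces in N, time in s.
With the tool pointing down it reaches from about 0.275 to 0.825 m from the base axis. Payload 5.2 kg.
Tool frame: the origin (TCP) lies between the finger pads; the fingertips stand 11 mm ahead of it and the grasp point (between the pads) lies 8 mm behind it; z points along the fingers, y is the line along which they close (so a half turn about z gives the same grasp; the last joint's range is limited). The gripper opens to 93 mm and grips with 3 to 60 N. Pads are 15 mm wide; open, the fingers measure 128 mm over their backs; the gripper's body (75 mm by 188 mm) begins 65 mm behind the grasp point.
Start: joints at [-1.432, 0.259, 1.535, -0, 1.348, -0.203], TCP at [0.184, -0.518, 0.23] pointing down, gripper open.
Joint ranges: [-3.14, 3.14], [-0.91, 2.08], [0.19, 2.58], [-1.22, 4.36], [0.22, 2.71], [-3.12, 3.12]. Speed limits (rad/s): [2.57, 2.57, 3.14, 3.14, 3.14, 3.14].

### API

Orientations are given as a unit quaternion [x, y, z, w].
In Python, from plant import bot, jaws, grab_frame, get_calibration, recognise, sensors gives the robot as it stands. Calls block until the motion is done:
- bot.move_ptp(position, orientation): joint-space move of the TCP to a pose.
- bot.move_l(position, orientation=None, speed=0.15, until_force=None): straight line of the TCP; orientation=None keeps the orientation; speed is the mean speed in m/s. With until_force (N) it stops when the force on the tool has changed by that much, and returns True; else False.
- bot.move_joints(angles): joint-space move.
- jaws.gripper_open() and jaws.grab(squeeze=None): open the fingers fully, or close them until they stop; squeeze is the grip in N (None keeps the last).
- bot.hold(seconds).
- bot.solve_ik(position, orientation): joint angles nearest the present ones, or None.
- grab_frame(name): name is "scene" or "top" or "wrist"; returns the picture (420x560x3 uint8, red, green, blue); there is no depth.
- get_calibration(name): a dict with "fx", "fy", "cx", "cy" (pixels), "R" (3x3) and "t" (3): a world point X has camera coordinates R X + t; the wrist camera has in their place "hand_eye" (4x4, takes a point from camera to tool coordinates, whose origin is the TCP and whose axes are the flange's). Camera axes: x right, y down, z forward; pixel columns grow to the right and rows downward; lengths in m; the calibration is good to about 2 mm. A picture is of the moment at which its call begins: read the wrist's pose just before it. get_calibration takes no time and is no camera call.
A pose or a line that the arm cannot do raises bot.IKError and nothing moves.
- bot.job_done(): hands the job in; it is judged then, once.
Trained networks look in the newest picture that a camera, given by its name, has taken for a name from the list of things; names that differ only in an ending like _2 or _b are one class to them, and where a whole thing is asked for, a point or a joint stands for the part that bears it (a point fixed in the world has none). Each returns a list of dicts, best first, with "p" (0 to 1); they miss things now and then, are a little off and sometimes report something else, mostly with a low value. They report only what shows in the picture. A call takes as long as a camera call. They do not tell look-alikes from the thing itself.
- recognise(thing, camera): "position" ([column, row] in pixels, amid what is visible of it).
Readings, each from a call of its own:
- sensors.read_time_s(): time.
- sensors.read_joint_positions(): joint angles.
- sensors.read_joint_velocities(): joint speeds.
- sensors.read_effort(): joint torques, N m.
- sensors.read_position(): TCP position.
- sensors.read_ee_rot(): TCP orientation.
- sensors.read_wrist_force(): force on the tool from outside, world axes, zero at the start.
- sensors.read_torque(): the same for the moment, N m.
- sensors.read_grip_width(): finger opening in m.
- sensors.read_grip_force(): force on a finger pad.
Only numpy, scipy, OpenCV 4.12 (cv2) and the standard library are available. Lean on these libraries where they do the work, as an engineer would, in place of code of your own. Each camera call takes 0.05 s, during which the arm holds its last target. There are 200 camera calls.

## Working session

There is one attempt and no reset: what is moved stays moved. The work goes in short steps, each a Python script; the robot and the scene stay as the last script left them, time stands still between calls to the robot, and variables do not carry over. Pictures are saved under pics/ and viewed, at most 10 in all, crops included, and the job is handed in when it is done.

```bash
mkdir -p pics
python3 - <<'E'
from plant import *
import cv2
for n in("scene","top"):
    im=grab_frame(n); cv2.imwrite(f"pics/{n}0.png",im[:,:,::-1])
    for t in("cover","housing","closed_unit"): print(n,t,[(d["position"],d["p"]) for d in recognise(t,n)])
c=get_calibration("top");print(c)
print(sensors.read_time_s(),sensors.read_ee_rot())
E
```

```text
scene cover [([381.0, 235.1], 0.87)]
scene housing [([382.1, 162.4], 0.9), ([293.6, 261.9], 0.71), ([378.9, 251.1], 0.57)]
scene closed_unit [([177.5, 256.7], 0.77)]
top cover [([175.7, 150.0], 0.88)]
top housing [([142.0, 256.6], 0.88), ([190.8, 167.7], 0.78), ([278.8, 146.4], 0.78)]
top closed_unit [([401.3, 172.8], 0.69)]
{'fx': 520.7120085107813, 'fy': 520.7120085107813, 'cx': 280.2946821000365, 'cy': 206.92343842290492, 'R': array([[-2.39124123e-02, -9.99713979e-01, -3.96193986e-04],
       [-9.90251461e-01,  2.37404703e-02, -1.37253177e-01],
       [ 1.37223326e-01, -2.88972289e-03, -9.90535920e-01]]), 't': array([0.00871079, 0.51402659, 0.92619424])}
0.4 [ 9.85434795e-01  1.70053653e-01  9.56634550e-06 -1.40504818e-04]
```

View pics/top0.png

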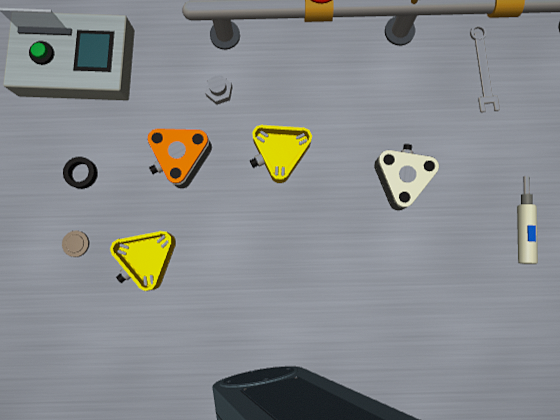

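View pics/scene0.png

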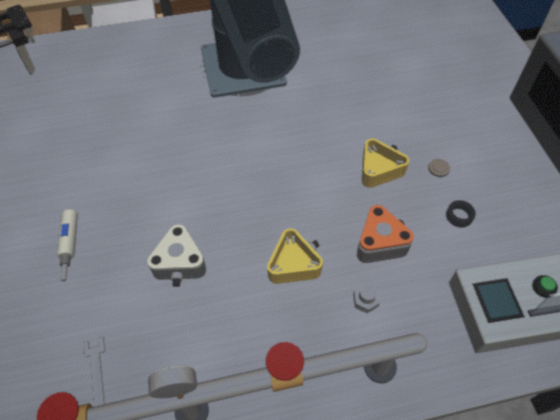

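The top view shows the orange cover at (177,152), with dots near (157,138), (198,138) and (176,173). The look-alikes are the yellow open housings at (282,150) and (142,260), and the white closed unit at (407,175). I choose the orange one. Next I'll locate its dots and check from close with the wrist camera.

```bash
cat > h.py <<'E'
from plant import *
import numpy as np, cv2
from scipy.spatial.transform import Rotation as Ro
def cam(name):
    c=get_calibration(name)
    if name=="wrist":
        T=np.eye(4);T[:3,:3]=Ro.from_quat(sensors.read_ee_rot()).as_matrix();T[:3,3]=sensors.read_position()
        T=T@np.array(c["hand_eye"]); return c,T[:3,:3],T[:3,3]
    R=np.array(c["R"]);return c,R.T,-R.T@np.array(c["t"])
def ray(C,uv,z):
    c,R,o=C; d=R@[(uv[0]-c["cx"])/c["fx"],(uv[1]-c["cy"])/c["fy"],1]
    return o+d*(z-o[2])/d[2]
def dots(im,amin):
    "black discs inside the orange plate's convex hull -> pixel centres"
    hsv=cv2.cvtColor(im,cv2.COLOR_RGB2HSV)
    m=cv2.inRange(hsv,(5,150,90),(17,255,255))
    cs=cv2.findContours(m,cv2.RETR_EXTERNAL,cv2.CHAIN_APPROX_NONE)[0]
    h=cv2.convexHull(max(cs,key=cv2.contourArea)); hm=np.zeros_like(m); cv2.fillPoly(hm,[h],255)
    k=((im.max(2)<75)&(hm>0)).astype(np.uint8)
    n,_,st,ce=cv2.connectedComponentsWithStats(k)
    return [tuple(ce[i]) +(int(st[i,4]),) for i in range(1,n) if st[i,4]>amin]
def down(xdir): # tool z down, tool x along yaw xdir
    x=np.array([np.cos(xdir),np.sin(xdir),0]);z=np.array([0,0,-1.]);return Ro.from_matrix(np.c_[x,np.cross(z,x),z]).as_quat()
E
python3 - <<'E'
from h import *
C=cam("top"); D=dots(grab_frame("top"),40); P=[ray(C,d,.062) for d in D]
print(D);[print(p.round(4)) for p in P]; c=np.mean(P,0);print(c,[np.linalg.norm(p-c) for p in P])
print(get_calibration("wrist"))
he=np.array(get_calibration("wrist")["hand_eye"]); q=sensors.read_ee_rot()
# put the camera above the cover: offset TCP by the camera's offset
off=Ro.from_quat(q).as_matrix()@he[:3,3]; t=c-[off[0],off[1],0]; t[2]=.25
jaws.grab(20); bot.move_ptp(t,q); C=cam("wrist"); im=grab_frame("wrist"); cv2.imwrite("pics/w1.png",im[:,:,::-1])
D=dots(im,200); P=[ray(C,d,.062) for d in D]
print(D);[print(p.round(4)) for p in P]; c=np.mean(P,0);print(c,[np.linalg.norm(p-c) for p in P], sensors.read_time_s())
E
```

```text
[(np.float64(156.6024096385542), np.float64(137.46987951807228), 83), (np.float64(197.27058823529413), np.float64(138.49411764705883), 85), (np.float64(175.12941176470588), np.float64(172.61176470588236), 85)]
[0.6441 0.2196 0.062 ]
[0.6403 0.1452 0.062 ]
[0.5777 0.1855 0.062 ]
[0.62070949 0.1834468  0.062     ] [np.float64(0.04305080383412156), np.float64(0.042954719320920695), np.float64(0.043033127607979726)]
{'fx': 333.1891468355583, 'fy': 333.1891468355583, 'cx': 279.0737988224342, 'cy': 216.05184782853138, 'hand_eye': array([[ 1.51882243e-03, -9.67973070e-01, -2.51049454e-01,
         6.99812552e-02],
       [ 9.99998311e-01,  1.73011089e-03, -6.20917034e-04,
         6.04835770e-04],
       [ 1.03537436e-03, -2.51048087e-01,  9.67974063e-01,
        -1.55181882e-01],
       [ 0.00000000e+00,  0.00000000e+00,  0.00000000e+00,
         1.00000000e+00]])}
[]
nan [] 4.675
  return _methods._mean(a, axis=axis, dtype=dtype,
  ret = ret.dtype.type(ret / rcount)
```

View pics/w1.png

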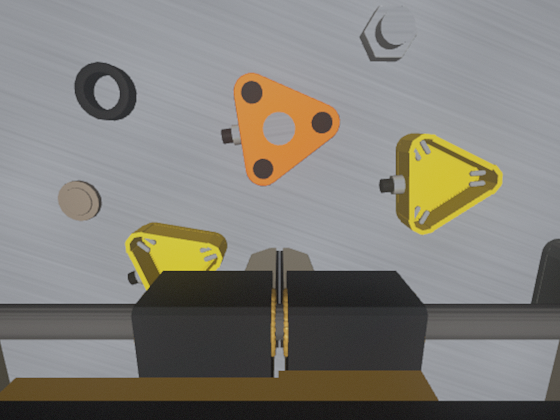

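The wrist view shows the orange cover at (278,129) with dots at (251,92), (322,122) and (263,169), and its gland on the left at (230,135). My colour threshold missed it, so I'll loosen that, refine the position and press the first dot (+x, at (322,122)).

```bash
sed -i 's/(5,150,90),(17/(5,110,120),(19/; s/<75/<95/' h.py
cat >> h.py <<'E'
def wrist_dots(z=.062):
    C=cam("wrist"); im=grab_frame("wrist"); im[250:]=128
    return [ray(C,d,z) for d in dots(im,150)], im
def quat_for(p,yaw):
    q0=sensors.read_joint_positions(); best=None
    for y in (yaw,yaw+np.pi):
        j=bot.solve_ik(p,down(y))
        if j is not None and (best is None or abs(j[5]-q0[5])<best[0]): best=(abs(j[5]-q0[5]),down(y))
    return best[1]
def press(xy,yaw,ztop=.062,F=28):
    a=np.array([xy[0],xy[1],ztop+.011+.015]); q=quat_for(a,yaw)
    bot.move_ptp(a+[0,0,.03],q); bot.move_l(a,speed=.15)
    hit=bot.move_l([xy[0],xy[1],.053+.011-.004],speed=.03,until_force=F)
    p=np.array(sensors.read_position()); print("hit",hit,"tip z",p[2]-.011,"F",np.round(sensors.read_wrist_force(),1))
    bot.move_l(a+[0,0,.01],speed=.15); print("t",sensors.read_time_s())
E
python3 - <<'E'
from h import *
Pt=np.array([[.6441,.2196,.062],[.6403,.1452,.062],[.5777,.1855,.062]]); 
P,_=wrist_dots(); P=np.array(P); print(P.round(4))
if len(P)==3:
    P=np.array([P[np.argmin(np.linalg.norm(P-t,axis=1))] for t in Pt]); print((P-Pt).round(4))
    if abs(P-Pt).max()<.006:
        D=(P+Pt)/2; c=D.mean(0); np.save("D.npy",D)
        v=D[1]-c   # +x dot: right-hand one, opposite the gland
        press(D[1],np.arctan2(v[1],v[0]))
        im=grab_frame("top")[100:220,110:250]; cv2.imwrite("pics/t1.png",cv2.resize(im,None,fx=4,fy=4)[:,:,::-1])
E
```

```text
[[0.6452 0.22   0.062 ]
 [0.6418 0.1456 0.062 ]
 [0.5791 0.1858 0.062 ]]
[[0.0011 0.0004 0.    ]
 [0.0015 0.0004 0.    ]
 [0.0014 0.0003 0.    ]]
hit True tip z 0.05558120624204682 F [-2.8 -2.   7. ]
t 7.475
```

Run:
```python
from h import *
D=np.load("D.npy");c=D.mean(0);q=down(np.arctan2(-.35,.94)) 
q=sensors.read_ee_rot(); he=np.array(get_calibration("wrist")["hand_eye"])
off=Ro.from_quat(q).as_matrix()@he[:3,3]
bot.move_ptp([c[0]-off[0]*1.6,c[1]-off[1]*1.6,.14],q)
im=grab_frame("wrist"); cv2.imwrite("pics/w2.png",im[:,:,::-1]); print(sensors.read_time_s())
```

```text
8.2583
```

View pics/w2.png

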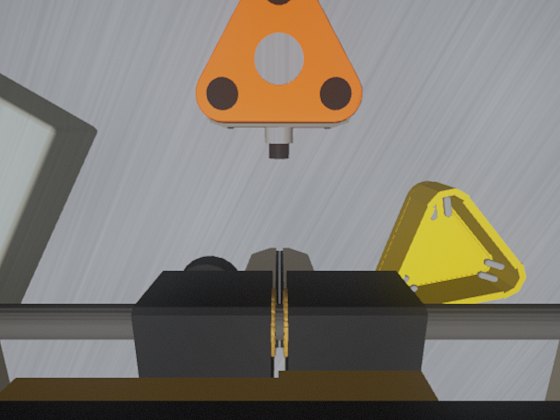

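Camera view: the near (gland-side) corners still stand proud, with the clip gaps visible under the edge at (230,126) and (328,126). The far corner's state isn't clear, so I'll check it with a soft touch, then press the other two.

```bash
cat >> h.py <<'E'
def touch(xy,yaw,F=3,z0=.068,fast=True):
    a=np.array([xy[0],xy[1],z0+.011]); q=quat_for(a,yaw)
    bot.move_ptp(a+[0,0,.02],q); bot.move_l(a,speed=.1)
    hit=bot.move_l([xy[0],xy[1],.049+.011],speed=.02,until_force=F)
    z=sensors.read_position()[2]-.011; print("touch",hit,round(z,4)); return z
E
python3 - <<'E'
from h import *
D=np.load("D.npy");c=D.mean(0); u=[(d-c)/np.linalg.norm(d-c) for d in D]; yaw=lambda v:np.arctan2(v[1],v[0])
touch(D[1],yaw(u[1])); bot.move_l(np.array(sensors.read_position())+[0,0,.025])
z=touch(D[0]+.003*u[1],yaw(u[1]))
x=np.array(sensors.read_position())
for k in range(3):
    h=bot.move_l([x[0],x[1],.0605],speed=.03,until_force=25); print(h,sensors.read_position()[2]-.011,np.round(sensors.read_wrist_force(),1),sensors.read_time_s())
    if sensors.read_position()[2]<.0655: break
bot.move_l(np.array(sensors.read_position())+[0,0,.025]); print(sensors.read_time_s())
E
```

```text
touch True 0.0559
touch True 0.0617
True 0.053328267092831005 [-1.7 -0.4  2.2] 11.8667
12.1833
```

Run:
```python
from h import *
D=np.load("D.npy");c=D.mean(0); u=[(d-c)/np.linalg.norm(d-c) for d in D]; yaw=lambda v:np.arctan2(v[1],v[0])
z=touch(D[2]-.003*u[2],yaw(u[2]))
x=np.array(sensors.read_position())
for k in range(3):
    h=bot.move_l([x[0],x[1],.0605],speed=.03,until_force=25); print(h,sensors.read_position()[2]-.011,np.round(sensors.read_wrist_force(),1),sensors.read_time_s())
    if sensors.read_position()[2]<.0655: break
bot.move_l(np.array(sensors.read_position())+[0,0,.025])
for i in (0,1):
    touch(D[i],yaw(u[i])); bot.move_l(np.array(sensors.read_position())+[0,0,.025])
print(sensors.read_time_s())
```

```text
touch True 0.0533
True 0.05328928806544432 [-1.  -0.2  4.4] 14.4667
touch True 0.0533
touch True 0.0533
19.6
```

All three corners now touch at 53.3 mm, which is home at 53 mm within the measurement error. One side view before handing in.

Run:
```python
from h import *
D=np.load("D.npy");c=D.mean(0);v=D[1]-c;q=quat_for([c[0],c[1],.14],np.arctan2(v[1],v[0])); he=np.array(get_calibration("wrist")["hand_eye"])
off=Ro.from_quat(q).as_matrix()@he[:3,3]
bot.move_ptp([c[0]-off[0]*1.6,c[1]-off[1]*1.6,.16],q)
im=grab_frame("wrist"); cv2.imwrite("pics/w3.png",im[:,:,::-1]); print(sensors.read_time_s())
```

```text
20.125
```

View pics/w3.png

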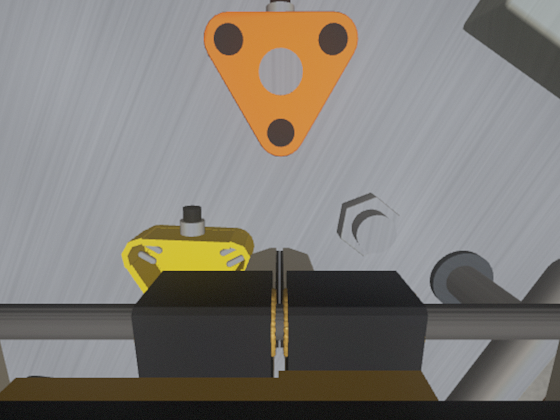

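The cover at (280,75) sits square on its housing, with no gap showing. The arm is clear, so I'm handing in.

```bash
python3 -c "
from plant import *
bot.hold(0.3); print(bot.job_done())"
```

```text
the job is handed in; nothing more can be done
None
```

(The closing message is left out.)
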